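# Find the warped heat sink

### The job

One of the three heat sinks on the checking plate is warped: press down on their rims one after another until you have seen one tip and rock, and put that one in the grey reject tray. Stand one of the two steady ones, upright and centred, on the copper pad of the lamp module, and leave the other steady one standing where it is. Do not bump the light bar over the plate, and leave the other things on the bench where they are.

Things in the scene. Friction and masses are not known exactly. Their poses are not given: they have to be found in the camera images.
- sink_a_mid (a point): one of three outwardly alike bare-aluminium heat sinks, 0.13 to 0.25 kg, in a row on the plate about 115 mm apart: round flange 80 mm across, 3 mm thick at the rim, its upper face 8 mm above the underside, and on it a round stack of upright fins, 36 mm across, up to 42 mm above the underside (grasp the fins as a 36 mm cylinder). This point: on its axis, 21 mm above the underside; z is its axis, up.
- sink_b_mid (a point): another of the three heat sinks, same size, point and axes as sink_a_mid. Exactly one of the three, told by pressing only, is warped: its underside bulges, it stands level on a 16 mm middle patch, and pressed down at the rim with 1 N or more it tips about 9 degrees until the rim touches (the pressed edge sinks 4 to 5 mm), and comes back level when let go.
- sink_c_mid (a point): another of the three heat sinks, same size, point and axes as sink_a_mid. The two that are not warped have a flat underside 74 mm across and do not tip when pressed at the rim.
- plate: dark steel checking plate, fixed, 130 (x) x 360 (y) x 12 mm thick; origin at the centre of its underside on the bench; x points away from the robot (turned at most 0.2 rad), y along the row of heat sinks, z up. The row stands about 12 mm to the -x side of its middle line.
- light_bar: white light bar fixed to the plate above the far side of the row; origin and axes as the plate. Bar: x +12 to +56 mm, y -215 to +215, z 125 to 150; posts 14 mm thick at x 34, y +-200. It blocks a gripper held upright over a heat sink: come from the -x side, fingers leaning 35 to 45 degrees, pointing away from the robot and down, and draw back the same way.
- tray_in (a point): grey open reject tray, fixed, 140 x 140 mm outside, walls 4 mm thick, 32 mm high over the bench; this point is the centre of its inner floor, about 4 mm above the bench; axes along its sides, z up. To the left or to the right of the plate, nearer to the robot.
- lamp_pad (a point): lamp module, fixed: black base 120 x 120 mm with a green board and on it a round flat copper pad 80 mm across; this point is the centre of the pad's upper face, 20 mm above the bench and 6 mm above the board; z up. On the other side from the tray.
- screwdriver: bystander: screwdriver lying in front of the plate
- solder_spool: bystander: reel of solder, 52 mm across, 30 mm high, in front of the plate
- flux_jar: bystander: small amber jar, 48 mm across, 45 mm high, beyond the plate
- tip_tin: bystander: low dark tin, 70 mm across, 28 mm high, left beyond the plate
- brush: bystander: brush lying to the right of the plate

How it is judged (in metres and radians):
On the way:
1. the warped heat sink, standing on the plate, is pressed until it tips (angle between sink_b_mid's own z axis and vertical above 0.08 rad and contact force between the fingers and sink_b above 0.2 N and contact force between sink_b and plate above 0.5 N and distance of sink_b_mid from where it was at the start of the episode below 0.025 m), for 0.1 s.
At the end, for the whole second after the job is handed in: Warped sink in the tray (centre within 55 mm of its middle along each side, under 45 mm above its floor); one steady sink on the pad, within 12 mm of its centre and 3 degrees of upright; the other upright on the plate within 30 mm of its start; all at rest (x of sink_b_mid in the frame of tray_in between -0.055 and 0.055 m and y of sink_b_mid in the frame of tray_in between -0.055 and 0.055 m and z of sink_b_mid in the frame of tray_in below 0.045 m and (((horizontal distance between sink_a_mid and lamp_pad below 0.012 m and z of sink_a_mid in the frame of lamp_pad between 0.018 and 0.025 m and angle between sink_a_mid's own z axis and vertical below 0.05 rad) and (distance of sink_c_mid from where it was at the start of the episode below 0.03 m and angle between sink_c_mid's own z axis and vertical below 0.05 rad)) or ((horizontal distance between sink_c_mid and lamp_pad below 0.012 m and z of sink_c_mid in the frame of lamp_pad between 0.018 and 0.025 m and angle between sink_c_mid's own z axis and vertical below 0.05 rad) and (distance of sink_a_mid from where it was at the start of the episode below 0.03 m and angle between sink_a_mid's own z axis and vertical below 0.05 rad))) and linear speed of each of sink_a, sink_b, sink_c below 0.02 m/s and angular speed of each of sink_a, sink_b, sink_c below 0.2 rad/s); the robot touches nothing.
It fails at once if the light bar is bumped with more than 6 N (contact force between light_bar and anything else above 6 N).
It fails at once if a bystander is moved by more than 40 mm (distance of any of screwdriver, solder_spool, flux_jar, tip_tin, brush from where it was at the start of the episode above 0.04 m).
It also fails if it takes over 67 s, if anything falls off the work surface, if the arm or the gripper's body presses on something with over 40 N, if the wrist force passes 120 N, or if a joint passes its speed limit or range.

### The arm

A 6-joint arm with a two-finger parallel gripper is mounted at the origin on the work surface. World frame = base frame: x ahead of the robot, y to its left, z up, the work surface at z = 0. Lengths are in mm, angles in rad, forces in N, time in s.
With the tool pointing down it reaches from about 400 to 925 mm from the base axis. Payload 3.4 kg.
Tool frame: the origin (TCP) lies at the very end of the fingers, on their centre line; the grasp point (between the pads) lies 19 mm behind it (r.hold_point_z is the distance from the TCP to the grasp point, in mm); z points along the fingers, y is the line along which they close (so a half turn about z gives the same grasp; the last joint's range is limited). The gripper opens to 85 mm and grips with 20 to 120 N. Pads are 22 mm wide; open, the fingers measure 114 mm over their backs; the gripper's body (76 mm by 85 mm) begins 54 mm behind the grasp point. The pads swing forward as they close: fully open they stand 13 mm farther back than shut.
Start: joints at [-1.312, 0.307, 1.506, -0, 1.328, -0.073], TCP at [187.28, -543.652, 231.305] pointing down, gripper open.
Joint ranges: [-3.12, 3.12], [-1.05, 2.28], [0.14, 2.33], [-1.42, 4.57], [0.1, 2.73], [-2.68, 2.68]. Speed limits (rad/s): [2.57, 2.57, 3.14, 3.14, 3.14, 3.14].

### API

Orientations are given as a unit quaternion [w, x, y, z].
In Python, from bench import readout, camera, job, r gives the robot as it stands.
- The arm moves only by the shell command python3 -m jog 'ROWS'. ROWS is JSON, a list that holds one entry, the list of rows, each a list of 7 numbers: the turn, a rotation vector about the tool's x, y, z in degrees, then the shift along the tool's x, y, z in m, then the finger opening in m, from 0 to 0.0854. A call has 1 to 10 rows; each row shifts and turns the commanded pose from where the row before left it, along the tool's axes as they then stand; what a row does not reach is not made up. A row lasts 1/12 s, in which the tool goes at most 41.7 mm and 7.16 degrees, less where a joint would pass 70% of its speed; a pose out of reach is approached as far as the arm can. A call with a gripper value outside its range is refused whole. The fingers move at their own pace and stop on an object; the grip force is fixed at half the most. Time passes only in rows, so rows that do not move let the fingers close. It gives the time, the measured TCP pose, the force, the opening and the grip force at its end, in the units of the state.
- readout.observe(): the state, without advancing time (a new reading comes with each control period).
- camera(name): name is "scene" or "top"; returns a dict with "image" (384x512x3 uint8, red, green, blue), "range_z" (384x512 float32, mm along the optical axis (not along the pixel's ray), 0 where there is no reading), "mtx" (3x3 intrinsics, pixels), "view" (4x4, takes a point from world to camera coordinates). Camera axes: x right, y down, z forward; pixel columns grow to the right and rows downward; lengths in mm; the calibration is good to about 2 mm. A picture is of the moment at which its call begins.
- job.hand_in(): hands the job in; it is judged then, once.
The state is a dict: "t": time; "joints": joint angles; "joint_vel": joint speeds; "tau": joint torques, N m; "eef_pos": TCP position; "orientation": TCP orientation; "force": force on the tool from outside, world axes, zero at the start; "torque": the same for the moment, N m; "grip_width": finger opening in mm; "grip_force": force on a finger pad.
Only numpy, scipy, OpenCV 4.12 (cv2) and the standard library are available. Lean on these libraries where they do the work, as an engineer would, in place of code of your own. Each camera call takes 0.05 s, during which the arm holds its last target. There are 200 camera calls.

## Working session

There is one attempt and no reset: what is moved stays moved. The work goes in short steps, Python scripts to look and compute and a shell command to move; the robot and the scene stay as the last step left them, time stands still between calls to the robot, and variables do not carry over. Pictures are saved under pics/ and viewed, at most 10 in all, crops included, and the job is handed in when it is done.

```bash
ls; mkdir -p pics; cat > h.py <<'E'
import numpy as np,cv2
from bench import readout,camera,job,r
def cast(c,u,v,z):
    K=c["mtx"];V=np.array(c["view"]);R=V[:3,:3];t=V[:3,3]
    o=-R.T@t;d=R.T@np.linalg.inv(K)@np.array([u,v,1.])
    return o+d*(z-o[2])/d[2]
def cloud(c):
    K=np.array(c["mtx"]);V=np.array(c["view"]);z=c["range_z"]
    v,u=np.mgrid[:z.shape[0],:z.shape[1]]
    P=np.stack([(u-K[0,2])/K[0,0]*z,(v-K[1,2])/K[1,1]*z,z],-1)
    return (P-V[:3,3])@V[:3,:3]
def save(n,im): cv2.imwrite("pics/"+n,cv2.cvtColor(im,cv2.COLOR_RGB2BGR))
E
python3 - <<'E'
from h import *
for n in("scene","top"):
    c=camera(n);save(n+"0.png",c["image"]);np.savez(n+"0.npz",**c)
    V=c["view"];print(n,c["mtx"],-V[:3,:3].T@V[:3,3])
print(readout.observe())
E
```

```text
pics
scene [[409.32730038   0.         252.96295434]
 [  0.         409.32730038 189.31898216]
 [  0.           0.           1.        ]] [1320.57896439  269.79114524 1043.55896379]
top [[348.58315088   0.         257.13072526]
 [  0.         348.58315088 194.36571772]
 [  0.           0.           1.        ]] [526.20063389 -20.45980524 953.99493197]
{'t': 0.1, 'joints': array([-1.31248517e+00,  3.07520782e-01,  1.50755564e+00, -5.32141433e-06,
        1.32840897e+00, -7.34808405e-02]), 'joint_vel': array([ 7.61894744e-05, -3.93392295e-05, -3.91187328e-03, -1.18282511e-03,
        1.34896463e-04,  4.96466380e-04]), 'tau': array([ 1.00998209e-04, -4.58529639e+01, -2.52608067e+01, -1.23628938e-04,
        5.69594369e-03,  2.23336080e-06]), 'eef_pos': array([ 187.12175233, -543.02805146,  230.4553594 ]), 'orientation': array([-9.42089867e-04,  9.86270242e-01,  1.65136654e-01, -8.99054815e-05]), 'force': array([ 0.09460215,  0.03696956, -0.50868162]), 'torque': array([-0.03290868,  0.00216617,  0.03000426]), 'grip_force': 0.0, 'grip_width': 85.23036860544424}
```

View pics/top0.png

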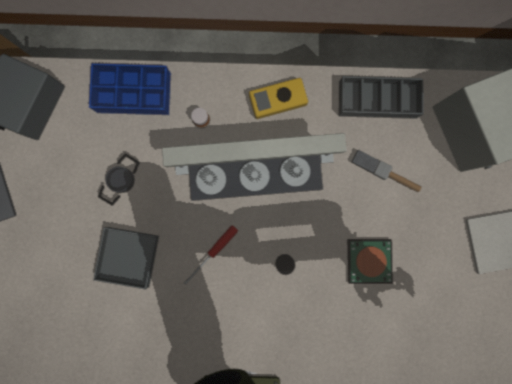

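View pics/scene0.png

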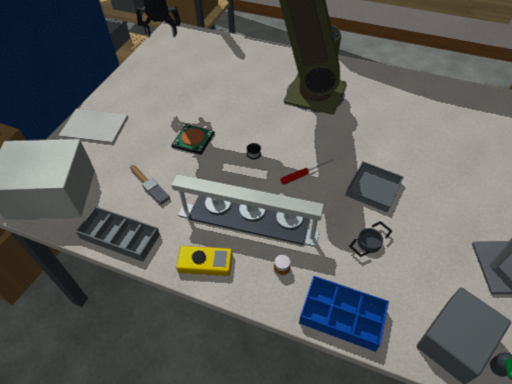

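The top view has the sinks at about (211,180), (254,176) and (296,171), the bar above them, the tray at (127,255) and the lamp pad at (372,262). I'll measure these next.

```bash
python3 - <<'E'
from h import *
c=dict(np.load("top0.npz"));P=cloud(c);im=c["image"];hsv=cv2.cvtColor(im,cv2.COLOR_RGB2HSV)
# sink: flange bright pixels by height
for (u,v) in((211,180),(254,176),(296,171)):
    W=P[v-24:v+25,u-24:u+25].reshape(-1,3);I=hsv[v-24:v+25,u-24:u+25].reshape(-1,3)
    top=W[(W[:,2]>40)&(W[:,2]<60)]
    m=(np.zeros(im.shape[:2],np.uint8)); Z=P[...,2]
    mm=((hsv[...,2]>120)&(hsv[...,1]<60)&(Z>11)&(Z<70)).astype(np.uint8); 
    sub=np.zeros_like(mm);sub[v-24:v+25,u-24:u+25]=mm[v-24:v+25,u-24:u+25]
    cs,_=cv2.findContours(sub,0,1);k=max(cs,key=cv2.contourArea)
    (x,y),rad=cv2.minEnclosingCircle(k)
    print("sink fins",len(top),np.median(top,0).round(1),(top.min(0)+top.max(0))/2,"circle",(round(x,1),round(y,1),round(rad,1)),cast(c,x,y,18).round(1),"rad mm",cast(c,x+rad,y,18)[1]-cast(c,x,y,18)[1])
Z=P[...,2]
# copper pad
m=((hsv[...,0]<14)&(hsv[...,1]>90)).astype(np.uint8);m[:,:340]=0;m[:,405:]=0;m[:230]=0;m[300:]=0
k=max(cv2.findContours(m,0,1)[0],key=cv2.contourArea);x,y=cv2.minEnclosingCircle(k)[0];rr=cv2.minEnclosingCircle(k)[1]
e=cv2.fitEllipse(k);print("pad",x,y,rr,e,cast(c,x,y,20),cast(c,*e[0],20),"z",np.median(Z[m>0]))
# board rect
b=((hsv[...,2]<75)).astype(np.uint8);b|=m;b[:,:335]=0;b[:,410:]=0;b[:225]=0;b[300:]=0
b=((Z>8)&(Z<40)).astype(np.uint8);b[:,:335]=0;b[:,410:]=0;b[:225]=0;b[300:]=0
k=max(cv2.findContours(b,0,1)[0],key=cv2.contourArea);q=cv2.minAreaRect(k);print("lamp rect",q,cast(c,*q[0],16),"z med",np.median(Z[b>0]))
# tray
b=((Z>15)&(Z<50)).astype(np.uint8);b[:,:85]=0;b[:,170:]=0;b[:215]=0;b[300:]=0
k=max(cv2.findContours(b,0,1)[0],key=cv2.contourArea);q=cv2.minAreaRect(k);print("tray",q,cast(c,*q[0],32),[cast(c,*p,32).round(0)for p in cv2.boxPoints(q)])
print("floor",np.median(Z[245:265,120:135]))
# bar
b=((Z>135)&(Z<165)).astype(np.uint8);b[:120]=0;b[190:]=0;b[:,:150]=0;b[:,360:]=0
k=max(cv2.findContours(b,0,1)[0],key=cv2.contourArea);q=cv2.minAreaRect(k);print("bar",q,[cast(c,*p,150).round(0)for p in cv2.boxPoints(q)],np.median(Z[b>0]))
for n,(u,v) in dict(spool=(285,264),tin=(120,179),jar=(200,117),sd=(225,240),bench=(420,330)).items(): print(n,P[v,u].round(0))
E
```

```text
sink fins 93 [619.6  93.8  52.5] [619.74782833  94.64829253  49.01989941] circle (210.7, 179.2, 14.4) [620.2  96.1  18. ] rad mm -38.65054413593359
sink fins 89 [633.1 -22.5  52.3] [632.56191502 -21.54086691  48.28446066] circle (254.3, 175.7, 14.4) [632.6 -21.3  18. ] rad mm -38.98990620299294
sink fins 100 [ 647.  -130.7   52.4] [ 648.33112353 -131.16369104   48.53974733] circle (295.1, 171.0, 14.3) [ 648.5 -131.2   18. ] rad mm -38.85927484331987
pad 370.9385986328125 261.377197265625 14.93993854522705 ((370.9939270019531, 261.325439453125), (28.365585327148438, 29.132007598876953), 159.92050170898438) [ 411.64147575 -337.76370021   20.        ] [ 411.78163882 -337.91078716   20.        ] z 19.63932222099684
lamp rect ((370.0, 261.0), (44.0, 44.0), 90.0) [ 412.08945333 -336.59612491   16.        ] z med 14.7444060119612
tray ((125.35599517822266, 257.7919921875), (55.5439338684082, 55.09672164916992), 10.30484676361084) [406.80124627 309.60402619  32.        ] [array([348., 390.,  32.]), array([489., 372.,  32.]), array([466., 228.,  32.]), array([326., 248.,  32.])]
floor 4.040738528400119
bar ((254.1201171875, 149.81459045410156), (19.69213104248047, 183.93692016601562), 85.36454010009766) [array([678., 196., 150.]), array([ 725., -231.,  150.]), array([ 679., -235.,  150.]), array([632., 190., 150.])] 149.3892847436226
spool [ 401. -108.   30.]
tin [616. 345.   2.]
jar [781. 126.  46.]
sd [459.  52.  25.]
bench [ 229. -478.    0.]
```

```bash
cat > goal.py <<'E'
# goal.py x y z [lean yaw]: turn (deg, tool axes), then shift (mm, tool axes after the turn)
import sys
from h import *
from scipy.spatial.transform import Rotation as Ro
def tool(lean,yaw):
    a,b=np.radians([lean,yaw]);f=np.array([np.cos(b),np.sin(b),0]);d=np.array([0,0,-1])
    z=np.sin(a)*f+np.cos(a)*d;x=np.cos(a)*f-np.sin(a)*d
    return Ro.from_matrix(np.stack([x,np.cross(z,x),z],1))
A=[float(v) for v in sys.argv[1:]];s=readout.observe();w,*q=s["orientation"];C=Ro.from_quat([*q,w])
G=tool(*A[3:5]) if len(A)>3 else C
d=np.array(A[:3])-s["eef_pos"]
print("t",round(s["t"],2),"pos",s["eef_pos"].round(1),"turn",(C.inv()*G).as_rotvec(degrees=True).round(2),"shift",G.inv().apply(d).round(1),"shift now",C.inv().apply(d).round(1),"F",s["force"].round(2),"w",round(s["grip_width"],1),"j",s["joints"].round(2))
E
R='[0,0,0,0.0254,-0.0146,0,0.045]'
python3 -m jog '[[[0,0,0,0.0254,-0.0146,0,0.045],[0,0,0,0.0254,-0.0146,0,0.045],[0,0,0,0.0254,-0.0146,0,0.045],[0,0,0,0.0254,-0.0146,0,0.045],[0,0,0,0.0254,-0.0146,0,0.045],[0,0,0,0.0254,-0.0146,0,0.045],[0,0,0,0.0254,-0.0146,0,0.045],[0,0,0,0.0254,-0.0146,0,0.045],[0,0,0,0.0254,-0.0146,0,0.045]]]'
python3 -m jog '[[[0,0,0,0.0254,-0.0146,0,0.045],[0,0,0,0.0254,-0.0146,0,0.045],[0,0,0,0.0254,-0.0146,0,0.045],[0,0,0,0.0254,-0.0146,0,0.045],[0,0,0,0.0254,-0.0146,0,0.045],[0,0,0,0.0254,-0.0146,0,0.045],[0,0,0,0.0254,-0.0146,0,0.045],[0,0,0,0.0254,-0.0146,0,0.045],[0,0,0,0.0254,-0.0146,0,0.045]]]'
python3 -m jog '[[[0,0,6,0,0,0,0.045],[0,0,6,0,0,0,0.045],[0,6,0,0,0,0,0.045],[0,6,0,0,0,0,0.045],[0,6,0,0,0,0,0.045],[0,6,0,0,0,0,0.045],[0,6,0,0,0,0,0.045],[0,5,0,0,0,0,0.045],[0,5,0,0,0,0,0.045],[0,0,0,0,0,0,0.045]]]'
python3 goal.py 534 -145 127 40 7
```

```text
t: 0.85
eef_pos: [361.1, -343.5, 231.0]
orientation: [-0.0, 0.986, 0.165, -0.0]
force: [0.5, 0.7, 0.0]
grip_width: 45.0
grip_force: 0.0
t: 1.6
eef_pos: [534.4, -144.8, 230.9]
orientation: [-0.0, 0.986, 0.165, -0.0]
force: [0.3, -0.2, 0.3]
grip_width: 45.1
grip_force: 0.0
t: 2.43
eef_pos: [530.4, -143.5, 228.3]
orientation: [-0.024, 0.942, 0.057, 0.33]
force: [-0.6, 0.3, -0.7]
grip_width: 45.0
grip_force: 0.0
t 2.43 pos [ 530.4 -143.5  228.3] turn [-0.36  1.3  -0.23] shift [-62.5   1.9  79.8] shift now [-60.7   2.6  81.2] F [-0.57  0.31 -0.73] w 45.0 j [-0.65  0.08  2.06  0.82  0.65  0.22]
```

```bash

python3 -m jog '[[[0,1.3,0,-0.0155,0.0005,0.02,0.045],[0,0,0,-0.0155,0.0005,0.02,0.045],[0,0,0,-0.0155,0.0005,0.02,0.045],[0,0,0,-0.0155,0.0005,0.02,0.045],[0,0,0,0.0035,0,0.0268,0.045],[0,0,0,0.0035,0,0.0268,0.045],[0,0,0,0.0035,0,0.0268,0.045],[0,0,0,0.0035,0,0.02,0.045],[0,0,0,0,0,0,0.045]]]'
python3 goal.py 633.4 -133 35 40 7; python3 - <<'E'
from h import *
c=camera("scene");save("s1.png",cv2.resize(c["image"][150:270,140:340],None,fx=4,fy=4))
E
```

```text
t: 3.18
eef_pos: [616.6, -136.1, 60.1]
orientation: [-0.024, 0.937, 0.059, 0.342]
force: [-0.1, -0.7, -1.4]
grip_width: 45.3
grip_force: 0.0
t 3.18 pos [ 616.6 -136.1   60.1] turn [-0.41 -0.13  0.06] shift [-3.1 -1.  30.2] shift now [-3.2 -0.8 30.2] F [-0.11 -0.73 -1.35] w 45.3 j [-0.52  0.49  2.14  1.77  0.41 -0.74]
```

View pics/s1.png

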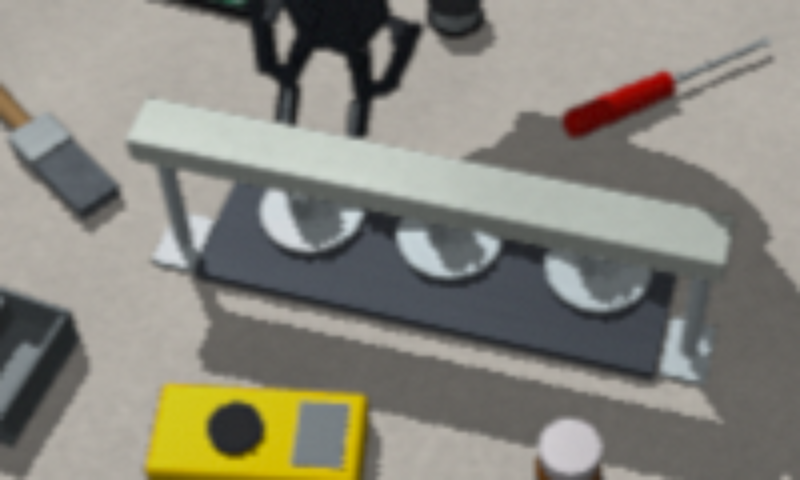

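The fingers stand at crop (290,110) and (355,110), centred on the right sink. I'll move in and press.

```bash

python3 -m jog '[[[0,0,0,-0.001,-0.0003,0.01,0.045],[0,0,0,-0.001,-0.0003,0.01,0.045],[0,0,0,-0.001,-0.0003,0.01,0.045],[0,0,0,0,0,0,0.045],[0,0,0,0,0,0,0.045]]]'
for i in 1; do
python3 -m jog '[[[0,0,0,-0.0013,0,0.0015,0.045],[0,0,0,-0.0013,0,0.0015,0.045],[0,0,0,0,0,0,0.045]]]'
python3 -m jog '[[[0,0,0,-0.0013,0,0.0015,0.045],[0,0,0,0,0,0,0.045]]]'
python3 -m jog '[[[0,0,0,-0.0006,0,0.0008,0.045],[0,0,0,0,0,0,0.045]]]'
done
python3 goal.py 633.4 -133 27 40 7
```

```text
t: 3.65
eef_pos: [629.7, -133.5, 38.0]
orientation: [-0.023, 0.937, 0.059, 0.343]
force: [-0.4, 0.2, 0.3]
grip_width: 45.1
grip_force: 0.0
t: 3.9
eef_pos: [629.2, -133.9, 33.7]
orientation: [-0.023, 0.937, 0.058, 0.342]
force: [-0.2, -0.2, -0.4]
grip_width: 45.3
grip_force: 0.0
t: 4.07
eef_pos: [629.3, -133.9, 31.4]
orientation: [-0.023, 0.937, 0.058, 0.342]
force: [-0.1, 0.2, -0.3]
grip_width: 45.3
grip_force: 0.0
t: 4.23
eef_pos: [629.5, -133.8, 30.3]
orientation: [-0.023, 0.938, 0.058, 0.342]
force: [0.1, 0.5, 0.2]
grip_width: 45.1
grip_force: 0.0
t 4.23 pos [ 629.5 -133.8   30.3] turn [-0.22 -0.13  0.04] shift [ 0.9 -0.3  5.1] shift now [ 0.9 -0.3  5.1] F [0.15 0.45 0.2 ] w 45.1 j [-0.5   0.57  2.14  1.95  0.42 -0.92]
```

```bash

python3 -m jog '[[[0,0,0,-0.0006,0,0.0008,0.045],[0,0,0,0,0,0,0.045]]]'
python3 -m jog '[[[0,0,0,-0.0006,0,0.0008,0.045],[0,0,0,0,0,0,0.045]]]'
python3 -m jog '[[[0,0,0,-0.0006,0,0.0008,0.045],[0,0,0,0,0,0,0.045]]]'
python3 -m jog '[[[0,0,0,-0.0006,0,0.0008,0.045],[0,0,0,0,0,0,0.045]]]'
python3 goal.py 633.4 -133 27 40 7
```

```text
t: 4.4
eef_pos: [629.6, -133.8, 29.2]
orientation: [-0.023, 0.938, 0.058, 0.342]
force: [0.0, -0.9, 0.9]
grip_width: 45.5
grip_force: 0.0
t: 4.57
eef_pos: [629.7, -133.7, 28.2]
orientation: [-0.023, 0.938, 0.058, 0.342]
force: [0.1, -0.8, 0.5]
grip_width: 44.9
grip_force: 0.0
t: 4.73
eef_pos: [629.7, -133.7, 27.3]
orientation: [-0.023, 0.938, 0.058, 0.342]
force: [-1.0, -1.1, 0.2]
grip_width: 45.1
grip_force: 0.0
t: 4.9
eef_pos: [629.7, -133.8, 26.2]
orientation: [-0.023, 0.938, 0.058, 0.342]
force: [-0.5, 0.5, -0.1]
grip_width: 45.3
grip_force: 0.0
t 4.9 pos [ 629.7 -133.8   26.2] turn [-0.22 -0.12  0.04] shift [ 3.3 -0.3  1.8] shift now [ 3.3 -0.3  1.8] F [-0.52  0.5  -0.06] w 45.3 j [-0.5   0.58  2.14  1.98  0.42 -0.94]
```

```bash

python3 -m jog '[[[0,0,0,-0.0006,0,0.0008,0.045],[0,0,0,0,0,0,0.045]]]'
python3 -m jog '[[[0,0,0,-0.0006,0,0.0008,0.045],[0,0,0,0,0,0,0.045]]]'
python3 -m jog '[[[0,0,0,-0.0006,0,0.0008,0.045],[0,0,0,0,0,0,0.045]]]'
python3 -m jog '[[[0,0,0,-0.0006,0,0.0008,0.045],[0,0,0,0,0,0,0.045]]]'
```

```text
t: 5.07
eef_pos: [629.8, -133.8, 25.3]
orientation: [-0.023, 0.938, 0.058, 0.342]
force: [0.4, 0.0, -0.6]
grip_width: 45.2
grip_force: 0.0
t: 5.23
eef_pos: [629.9, -133.8, 24.3]
orientation: [-0.023, 0.938, 0.058, 0.342]
force: [0.4, -0.3, 0.3]
grip_width: 44.9
grip_force: 0.0
t: 5.4
eef_pos: [630.0, -133.8, 23.3]
orientation: [-0.023, 0.937, 0.058, 0.342]
force: [-0.3, -0.2, 0.6]
grip_width: 44.7
grip_force: 0.2
t: 5.57
eef_pos: [630.0, -133.7, 22.3]
orientation: [-0.023, 0.937, 0.058, 0.342]
force: [0.3, -1.1, 0.4]
grip_width: 45.0
grip_force: 0.3
```

```bash

python3 -m jog '[[[0,0,0,-0.0006,0,0.0008,0.045],[0,0,0,0,0,0,0.045]]]'
python3 -m jog '[[[0,0,0,-0.0006,0,0.0008,0.045],[0,0,0,0,0,0,0.045]]]'
python3 - <<'E'
from h import *
c=camera("scene");save("s2.png",cv2.resize(c["image"][170:240,170:310],None,fx=5,fy=5,interpolation=cv2.INTER_CUBIC))
E
```

```text
t: 5.73
eef_pos: [630.0, -133.7, 21.3]
orientation: [-0.023, 0.938, 0.058, 0.342]
force: [0.2, 0.1, 0.3]
grip_width: 44.8
grip_force: 0.3
t: 5.9
eef_pos: [630.1, -133.7, 20.3]
orientation: [-0.023, 0.937, 0.058, 0.342]
force: [0.3, -0.0, 1.0]
grip_width: 45.0
grip_force: 0.6
```

View pics/s2.png

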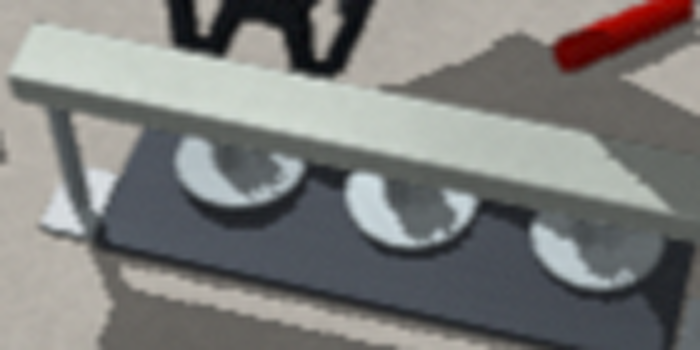

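The left sink in this view, at (240,170), shows a dark crescent under its far edge, which may mean it is tipping. I'll check with flange height and edge position against the start image.

```bash
python3 - <<'E'
from h import *
c0=dict(np.load("scene0.npz"));c=camera("scene")
for n,k in(("before",c0),("now",c)):
    P=cloud(k);g=cv2.cvtColor(k["image"],cv2.COLOR_RGB2GRAY)
    for s,(X,Y) in dict(S3=(648.3,-131.2),S2=(632.6,-21.4)).items():
        # flange pixels on far side, by local x
        dx=(P[...,0]-X)*.992+(P[...,1]-Y)*.122;dy=-(P[...,0]-X)*.122+(P[...,1]-Y)*.992
        m=(abs(dy)<28)&(dx>20)&(dx<42)&(g>130)&(P[...,2]<40)
        m2=(abs(dy)<38)&(dx>-10)&(dx<45)&(g>130)&(P[...,2]<40);vv,uu=np.nonzero(m2)
        print(n,s,m.sum(),"z",np.median(P[...,2][m]).round(2),"rows",vv.max(),"cols",uu.min(),uu.max())
print(readout.observe()["force"])
E
```

```text
before S3 55 z 19.51 rows 212 cols 205 229
before S2 58 z 19.31 rows 218 cols 240 264
now S3 66 z 23.85 rows 210 cols 206 230
now S2 62 z 19.24 rows 218 cols 240 264
[-1.38547987 -0.46310824  1.25819808]
```

The far flange of that sink rose 4.3 mm, about 0.15 rad, while its neighbour stayed put. So the sink at y≈-131 is the warped one. I'll hold briefly, rise, and move to the grasp pose.

```bash

python3 -m jog '[[[0,0,0,-0.0003,0,0.0004,0.045],[0,0,0,0,0,0,0.045],[0,0,0,0,0,0,0.045]]]'
python3 -m jog '[[[0,0,0,0.003,0,-0.0038,0.045],[0,0,0,0.0035,0,-0.004,0.05],[0,0,0,0.0035,0,-0.004,0.055],[0,0,0,0,0,0,0.055],[0,0,0,0,0,0,0.055]]]'
python3 goal.py 661.2 -129.6 27.5 40 7
python3 - <<'E'
from h import *
c=camera("top");P=cloud(c);hsv=cv2.cvtColor(c["image"],cv2.COLOR_RGB2HSV);Z=P[...,2]
c0=dict(np.load("scene0.npz"));k=camera("scene")
for n,q in(("0",c0),("now",k)):
    P=cloud(q);g=cv2.cvtColor(q["image"],cv2.COLOR_RGB2GRAY);dx=P[...,0]-648.3;dy=P[...,1]+131.2
    m=(abs(dy)<42)&(dx>-20)&(dx<45)&(g>130)&(P[...,2]<40);vv,uu=np.nonzero(m)
    print(n,vv.max(),uu.min(),uu.max(),np.median(P[...,2][m]))
E
```

```text
t: 6.25
eef_pos: [630.2, -133.7, 20.2]
orientation: [-0.023, 0.937, 0.058, 0.343]
force: [-1.7, -0.8, 2.5]
grip_width: 45.1
grip_force: 1.8
t: 6.67
eef_pos: [630.4, -133.9, 35.6]
orientation: [-0.022, 0.937, 0.059, 0.343]
force: [-0.1, 0.4, 0.2]
grip_width: 55.0
grip_force: 0.0
t 6.67 pos [ 630.4 -133.9   35.6] turn [-0.19 -0.16  0.08] shift [18.6 -0.5 26.2] shift now [18.5 -0.4 26.2] F [-0.05  0.44  0.16] w 55.0 j [-0.5   0.55  2.14  1.92  0.41 -0.88]
0 212 205 230 19.441948966779666
now 212 205 229 18.991135470126466
```

Its pose is back to what it was. Next I go to the grasp, close, and lift.

```bash

python3 -m jog '[[[0,0,0,0.0046,-0.0001,0.0065,0.055],[0,0,0,0.0046,-0.0001,0.0065,0.055],[0,0,0,0.0046,-0.0001,0.0065,0.055],[0,0,0,0.0046,-0.0001,0.0065,0.055],[0,0,0,0,0,0,0.055]]]'
python3 goal.py 661.2 -129.6 27.5 40 7
python3 -m jog '[[[0,0,0,0,0,0,0.025],[0,0,0,0,0,0,0.025],[0,0,0,0,0,0,0.025],[0,0,0,0,0,0,0.025],[0,0,0,0,0,0,0.025]]]'
```

```text
t: 7.18
eef_pos: [663.1, -129.3, 27.3]
orientation: [-0.023, 0.937, 0.059, 0.343]
force: [0.7, -0.0, -0.7]
grip_width: 54.6
grip_force: 0.0
t 7.18 pos [ 663.1 -129.3   27.3] turn [-0.23 -0.23  0.11] shift [-1.3  0.1 -1.4] shift now [-1.3  0.1 -1.4] F [ 0.66 -0.05 -0.72] w 54.6 j [-0.45  0.59  2.08  1.92  0.39 -0.83]
t: 7.6
eef_pos: [660.3, -129.4, 27.3]
orientation: [-0.023, 0.938, 0.058, 0.342]
force: [0.5, 0.5, -1.1]
grip_width: 34.6
grip_force: 59.7
```

```bash

python3 -m jog '[[[0,0,0,0.0032,0,-0.0038,0.025],[0,0,0,0.0032,0,-0.0038,0.025],[0,0,0,0.0032,0,-0.0038,0.025],[0,0,0,0,0,-0.012,0.025],[0,0,0,0,0,-0.025,0.025],[0,0,0,0,0,-0.025,0.025],[0,0,0,0,0,-0.025,0.025],[0,0,0,0,0,-0.025,0.025],[0,0,0,0,0,-0.025,0.025],[0,0,0,0,0,-0.012,0.025]]]'
python3 -m jog '[[[3.2,0,-3.8,0,0,0,0.025],[3.2,0,-3.8,0,0,0,0.025],[3.2,0,-3.8,0,0,0,0.025],[3.2,0,-3.8,0,0,0,0.025],[3.2,0,-3.8,0,0,0,0.025],[3.2,0,-3.8,0,0,0,0.025],[0,0,0,0,0,0,0.025]]]'
python3 goal.py 416 317 140 40 37; python3 goal.py 416 317 140 20 37
```

```text
t: 8.43
eef_pos: [563.2, -141.5, 157.4]
orientation: [-0.022, 0.938, 0.058, 0.342]
force: [0.7, -0.4, -1.8]
grip_width: 34.5
grip_force: 60.1
t: 9.02
eef_pos: [566.6, -144.5, 155.9]
orientation: [-0.109, 0.891, 0.298, 0.326]
force: [0.7, -1.2, -2.2]
grip_width: 34.3
grip_force: 60.3
t 9.02 pos [ 566.6 -144.5  155.9] turn [ 0.02 -0.16  0.  ] shift [ 110.4 -459.2  113.4] shift now [ 110.1 -459.2  113.5] F [ 0.68 -1.19 -2.25] w 34.3 j [-0.74  0.36  1.93  0.91  0.94 -0.41]
t 9.02 pos [ 566.6 -144.5  155.9] turn [ 2.000e-02 -2.016e+01 -0.000e+00] shift [ 142.5 -459.2   68.8] shift now [ 110.1 -459.2  113.5] F [ 0.68 -1.19 -2.25] w 34.3 j [-0.74  0.36  1.93  0.91  0.94 -0.41]
```

```bash

python3 -m jog '[[[0,0,0,0.0069,-0.0287,0.0071,0.025],[0,0,0,0.0069,-0.0287,0.0071,0.025],[0,0,0,0.0069,-0.0287,0.0071,0.025],[0,0,0,0.0069,-0.0287,0.0071,0.025],[0,0,0,0.0069,-0.0287,0.0071,0.025],[0,0,0,0.0069,-0.0287,0.0071,0.025],[0,0,0,0.0069,-0.0287,0.0071,0.025],[0,0,0,0.0069,-0.0287,0.0071,0.025]]]'
python3 -m jog '[[[0,0,0,0.0069,-0.0287,0.0071,0.025],[0,0,0,0.0069,-0.0287,0.0071,0.025],[0,0,0,0.0069,-0.0287,0.0071,0.025],[0,0,0,0.0069,-0.0287,0.0071,0.025],[0,0,0,0.0069,-0.0287,0.0071,0.025],[0,0,0,0.0069,-0.0287,0.0071,0.025],[0,0,0,0.0069,-0.0287,0.0071,0.025],[0,0,0,0.0069,-0.0287,0.0071,0.025],[0,0,0,0,0,0,0.025]]]'
python3 goal.py 416 317 26 40 37
```

```text
t: 9.68
eef_pos: [488.2, 90.2, 148.4]
orientation: [-0.11, 0.891, 0.296, 0.325]
force: [1.6, 0.9, -2.1]
grip_width: 34.5
grip_force: 60.5
t: 10.43
eef_pos: [417.7, 320.3, 145.4]
orientation: [-0.113, 0.891, 0.299, 0.323]
force: [0.4, 0.2, -1.0]
grip_width: 34.5
grip_force: 60.5
t 10.43 pos [417.7 320.3 145.4] turn [-0.52  0.05 -0.08] shift [-79.3   1.6  89.3] shift now [-79.3   2.5  89.4] F [ 0.36  0.21 -0.97] w 34.5 j [ 0.5   0.19  2.3   1.95  0.11 -0.49]
```

```bash

python3 -m jog '[[[-3.8,0,4.5,0,0,0,0.025],[-3.8,0,4.5,0,0,0,0.025],[-3.8,0,4.5,0,0,0,0.025],[-3.8,0,4.5,0,0,0,0.025],[-3.8,0,4.5,0,0,0,0.025],[-3.8,0,4.5,0,0,0,0.025],[-3.8,0,4.5,0,0,0,0.025],[-3.8,0,4.5,0,0,0,0.025],[0,0,0,0,0,0,0.025],[0,0,0,0,0,0,0.025]]]'
python3 goal.py 420 307 45 40 -10
```

```text
t: 11.27
eef_pos: [433.6, 333.8, 160.3]
orientation: [-0.109, 0.896, 0.238, 0.358]
force: [-1.2, -0.2, -1.9]
grip_width: 34.6
grip_force: 60.6
t 11.27 pos [433.6 333.8 160.3] turn [-27.95  -3.28  29.12] shift [-80.8  28.7  82.7] shift now [-97.9  19.   65.2] F [-1.18 -0.2  -1.91] w 34.6 j [ 0.6   0.2   2.3   3.4   0.13 -1.76]
```

```bash

python3 -m jog '[[[0,-5,0,0,0,0,0.025],[0,-5,0,0,0,0,0.025],[0,-5,0,0,0,0,0.025],[0,-5,0,0,0,0,0.025],[0,-5,0,0,0,0,0.025],[0,0,0,0,0,0,0.025],[0,0,0,0,0,0,0.025]]]'
python3 goal.py 420 307 100 15 -10;python3 goal.py 420 307 100 40 -10
```

```text
t: 11.85
eef_pos: [414.6, 347.7, 126.6]
orientation: [-0.097, 0.919, 0.216, 0.315]
force: [-0.2, -0.2, -1.8]
grip_width: 34.4
grip_force: 60.8
t 11.85 pos [414.6 347.7 126.6] turn [-18.99 -21.75  32.51] shift [ 5.1 39.2 28.9] shift now [-26.4  39.8  10.9] F [-0.21 -0.16 -1.83] w 34.4 j [ 0.69  0.25  2.27  4.31  0.1  -2.55]
t 11.85 pos [414.6 347.7 126.6] turn [-25.42   2.36  27.45] shift [-7.6 39.2 28.4] shift now [-26.4  39.8  10.9] F [-0.21 -0.16 -1.83] w 34.4 j [ 0.69  0.25  2.27  4.31  0.1  -2.55]
```

```bash
python3 goal.py 433 333 160 40 32;python3 goal.py 488 90 148 40 37; python3 - <<'E'
from h import *
print([a for a in dir(r) if a[0]!='_'])
E
```

```text
t 11.85 pos [414.6 347.7 126.6] turn [ 1.05  1.52 -5.15] shift [ 27.4  22.2 -20.5] shift now [ 28.8  20.1 -20.9] F [-0.21 -0.16 -1.83] w 34.4 j [ 0.69  0.25  2.27  4.31  0.1  -2.55]
t 11.85 pos [414.6 347.7 126.6] turn [ 4.21  1.41 -9.02] shift [-60.2 250.  -78.4] shift now [-21.5 261.5 -58.5] F [-0.21 -0.16 -1.83] w 34.4 j [ 0.69  0.25  2.27  4.31  0.1  -2.55]
['IKError', 'hold_point_z']
```

```bash

python3 -m jog '[[[0.5,0.5,-2,0.009,0.0065,-0.007,0.025],[0.5,0.5,-2,0.009,0.0065,-0.007,0.025],[0,0.5,-1,0.009,0.0065,-0.007,0.025],[0,0,0,0,0.01,0,0.025],[0,0,0,0,0.01,-0.004,0.025],[0,0,0,0,0.01,-0.004,0.025],[0,0,0,0,0.01,-0.004,0.025],[0,0,0,0,0,0,0.025]]]'
python3 goal.py 530 90 160 40 37;python3 goal.py 530 90 160 20 37
```

```text
t: 12.52
eef_pos: [433.1, 306.2, 149.6]
orientation: [-0.085, 0.899, 0.253, 0.347]
force: [0.2, -0.6, -1.1]
grip_width: 34.8
grip_force: 60.7
t 12.52 pos [433.1 306.2 149.6] turn [ 4.98 -1.74 -3.78] shift [-33.7 231.  -41.8] shift now [-17.3 235.5 -22.3] F [ 0.21 -0.63 -1.1 ] w 34.8 j [ 0.56  0.19  2.32  3.42  0.1  -1.85]
t 12.52 pos [433.1 306.2 149.6] turn [  4.28 -21.72  -4.61] shift [-46.  231.  -27.8] shift now [-17.3 235.5 -22.3] F [ 0.21 -0.63 -1.1 ] w 34.8 j [ 0.56  0.19  2.32  3.42  0.1  -1.85]
```

Unwinding works: j4 went from 4.31 to 3.42. I'll carry on outward.

```bash

python3 -m jog '[[[0.8,0,-0.6,-0.002,0.02,-0.004,0.025],[0.8,0,-0.6,-0.002,0.02,-0.004,0.025],[0.8,0,-0.6,-0.002,0.02,-0.004,0.025],[0.8,0,-0.6,-0.002,0.02,-0.004,0.025],[0.8,0,-0.6,-0.003,0.02,-0.004,0.025],[0.8,0,-0.6,-0.003,0.02,-0.004,0.025],[0,0,0,-0.003,0.02,-0.004,0.025],[0,0,0,-0.003,0.02,-0.004,0.025],[0,0,0,-0.003,0.02,-0.004,0.025],[0,0,0,0,0,0,0.025]]]'
python3 goal.py 530 90 160 15 37
```

```text
t: 13.35
eef_pos: [476.8, 219.4, 165.8]
orientation: [-0.092, 0.891, 0.262, 0.359]
force: [-0.7, -0.4, -2.1]
grip_width: 34.5
grip_force: 60.8
t 13.35 pos [476.8 219.4 165.8] turn [  3.54 -28.39  -3.58] shift [-35.7 135.3  -3.6] shift now [-23.6 137.6  -9.9] F [-0.66 -0.35 -2.12] w 34.5 j [ 0.18  0.15  2.33  1.82  0.25 -0.56]
```

```bash

python3 -m jog '[[[0,0,0,-0.004,0.023,-0.0016,0.025],[0,0,0,-0.004,0.023,-0.0016,0.025],[0,0,0,-0.004,0.023,-0.0016,0.025],[0,0,0,-0.004,0.023,-0.0016,0.025],[0.5,-5,-0.5,0,0,0,0.025],[0.5,-5,-0.5,0,0,0,0.025],[0.5,-5,-0.5,0,0,0,0.025],[0.5,-5,-0.5,0,0,0,0.025],[0.5,-5,-0.5,0,0,0,0.025],[0,0,0,0,0,0,0.025]]]'
python3 goal.py 414 315 130 15 37
```

```text
t: 14.18
eef_pos: [510.0, 149.4, 161.7]
orientation: [-0.086, 0.917, 0.296, 0.252]
force: [0.9, 0.6, -1.2]
grip_width: 34.4
grip_force: 61.0
t 14.18 pos [510.  149.4 161.7] turn [ -0.02 -15.92  -1.22] shift [  14.  -190.    36.6] shift now [  -0.5 -190.2   38.6] F [ 0.89  0.64 -1.2 ] w 34.4 j [-0.02  0.16  2.1   0.66  0.54  0.41]
```

```bash

python3 -m jog '[[[0,-5.4,-0.4,0,0,0,0.025],[0,-5.4,-0.4,0,0,0,0.025],[0,-5.4,-0.4,0,0,0,0.025],[0,0,0,0.002,-0.027,0.005,0.025],[0,0,0,0.002,-0.027,0.005,0.025],[0,0,0,0.002,-0.027,0.005,0.025],[0,0,0,0.002,-0.027,0.005,0.025],[0,0,0,0.002,-0.027,0.005,0.025],[0,0,0,0.002,-0.027,0.005,0.025],[0,0,0,0.002,-0.027,0.005,0.025]]]'
python3 -m jog '[[[0,0,0,0,0,0,0.025],[0,0,0,0,0,0,0.025]]]'
python3 goal.py 414 315 40 15 37
```

```text
t: 15.02
eef_pos: [408.8, 317.4, 130.5]
orientation: [-0.05, 0.939, 0.314, 0.13]
force: [0.1, 0.2, -2.1]
grip_width: 34.8
grip_force: 61.0
t: 15.18
eef_pos: [408.9, 317.2, 130.5]
orientation: [-0.05, 0.939, 0.315, 0.13]
force: [-0.7, -0.5, -2.2]
grip_width: 34.3
grip_force: 61.0
t 15.18 pos [408.9 317.2 130.5] turn [-0.72 -0.97  0.02] shift [-20.7   4.8  88.1] shift now [-22.2   5.9  87.7] F [-0.75 -0.47 -2.18] w 34.3 j [0.55 0.22 1.98 0.06 0.66 1.43]
```

```bash

python3 -m jog '[[[0,0,0,-0.0043,0.0011,0.0176,0.025],[0,0,0,-0.0043,0.0011,0.0176,0.025],[0,0,0,-0.0043,0.0011,0.0176,0.025],[0,0,0,-0.0043,0.0011,0.0176,0.025],[0,0,0,-0.0043,0.0011,0.0176,0.025],[0,0,0,0,0,0,0.025]]]'
python3 -m jog '[[[0,0,0,-0.001,0,0.004,0.025],[0,0,0,0,0,0,0.025]]]'
python3 -m jog '[[[0,0,0,-0.0006,0,0.0025,0.025],[0,0,0,0,0,0,0.025]]]'
python3 -m jog '[[[0,0,0,0,0,0,0.045],[0,0,0,0,0,0,0.05],[0,0,0,0,0,0,0.055],[0,0,0,0,0,0,0.055]]]'
python3 -m jog '[[[0,0,0,0,0,-0.01,0.06],[0,0,0,0,0,-0.02,0.06],[0,0,0,0,0,-0.03,0.06],[0,0,0,0,0,-0.03,0.06],[0,0,0,0,0,-0.03,0.06],[0,0,0,0,0,0,0.06]]]'
python3 goal.py 505 83 165 40 7
python3 - <<'E'
from h import *
c=camera("top");save("t2.png",cv2.resize(c["image"][140:320,80:400],None,fx=2.5,fy=2.5))
E
```

```text
t: 15.68
eef_pos: [415.8, 312.0, 37.9]
orientation: [-0.048, 0.94, 0.312, 0.128]
force: [-0.1, -0.2, -2.3]
grip_width: 34.6
grip_force: 61.1
t: 15.85
eef_pos: [418.1, 313.7, 36.8]
orientation: [-0.049, 0.94, 0.312, 0.131]
force: [0.4, -0.1, -2.5]
grip_width: 34.5
grip_force: 61.1
t: 16.02
eef_pos: [418.5, 314.4, 35.0]
orientation: [-0.049, 0.939, 0.312, 0.132]
force: [-0.7, -0.2, -2.3]
grip_width: 34.6
grip_force: 61.1
t: 16.35
eef_pos: [418.3, 314.6, 34.8]
orientation: [-0.048, 0.939, 0.313, 0.132]
force: [-0.8, 0.4, -0.4]
grip_width: 54.9
grip_force: 0.0
t: 16.85
eef_pos: [393.7, 294.5, 154.9]
orientation: [-0.049, 0.939, 0.312, 0.136]
force: [0.4, 0.1, 0.0]
grip_width: 59.9
grip_force: 0.0
t 16.85 pos [393.7 294.5 154.9] turn [-14.65  22.95  26.29] shift [ 71.4 223.5  46.7] shift now [-32.9 235.9 -22.2] F [0.45 0.09 0.05] w 59.9 j [0.53 0.15 2.01 0.06 0.7  1.41]
```

View pics/t2.png

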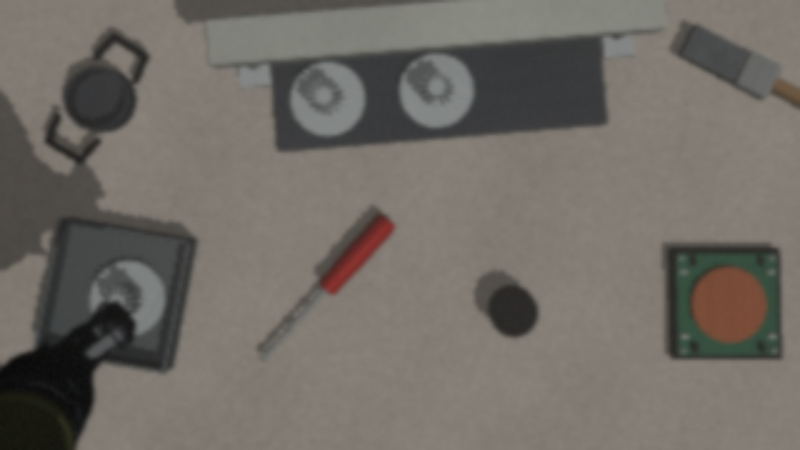

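The sink lies flat in the tray, at (127,297) against a tray centre of (118,293). Next is the middle sink.

```bash
python3 goal.py 535 -33 160 40 7
python3 -m jog '[[[0,0,0,-0.0033,0.0236,-0.0022,0.06],[0,0,0,-0.0033,0.0236,-0.0022,0.06],[0,0,0,-0.0033,0.0236,-0.0022,0.06],[0,0,0,-0.0033,0.0236,-0.0022,0.06],[0,0,0,-0.0033,0.0236,-0.0022,0.06],[0,0,0,-0.0033,0.0236,-0.0022,0.06],[0,0,0,-0.0033,0.0236,-0.0022,0.06],[0,0,0,-0.0033,0.0236,-0.0022,0.06],[0,0,0,-0.0033,0.0236,-0.0022,0.06],[0,0,0,-0.0033,0.0236,-0.0022,0.06]]]'
python3 -m jog '[[[-2.6,4,4.7,0,0,0,0.06],[-2.6,4,4.7,0,0,0,0.06],[-2.6,4,4.7,0,0,0,0.06],[-2.6,4,4.7,0,0,0,0.06],[-2.6,4,4.7,0,0,0,0.06],[-1.6,3,2.8,0,0,0,0.06],[0,0,0,0,0,0,0.06]]]'
python3 goal.py 535 -33 145 40 7
python3 goal.py 644.5 -19.8 27.3 40 7
```

```text
t 16.9 pos [393.4 294.4 153. ] turn [-14.63  23.06  26.29] shift [ 81.6 342.2  59.4] shift now [-77.  346.8 -32.9] F [ 0.54 -0.06 -0.85] w 59.9 j [0.53 0.15 2.01 0.06 0.7  1.41]
t: 17.73
eef_pos: [503.2, 80.7, 158.2]
orientation: [-0.049, 0.94, 0.312, 0.131]
force: [0.6, -0.1, -0.2]
grip_width: 59.8
grip_force: 0.0
t: 18.32
eef_pos: [499.6, 79.0, 163.4]
orientation: [-0.024, 0.942, 0.061, 0.328]
force: [-0.3, -0.9, -0.8]
grip_width: 60.2
grip_force: 0.0
t 18.32 pos [499.6  79.  163.4] turn [-0.56  1.58  0.21] shift [  4.6 115.5  27.9] shift now [  4.9 115.8  26.7] F [-0.28 -0.92 -0.79] w 60.2 j [0.02 0.11 2.29 0.77 0.11 0.72]
t 18.32 pos [499.6  79.  163.4] turn [-0.56  1.58  0.21] shift [ 13.4 115.8 189. ] shift now [ 18.2 117.7 187.4] F [-0.28 -0.92 -0.79] w 60.2 j [0.02 0.11 2.29 0.77 0.11 0.72]
```

```bash

python3 -m jog '[[[0,0,0,0.001,0.02,0.005,0.06],[0,0,0,0.001,0.02,0.005,0.06],[0,0,0,0.001,0.02,0.005,0.06],[0,0,0,0.001,0.02,0.005,0.06],[0,0,0,0.001,0.02,0.005,0.06],[0,0,0,0.001,0.016,0.005,0.06],[0,0,0,0,0,0,0.06]]]'
python3 goal.py 644.5 -19.8 27.3 40 7
```

```text
t: 18.9
eef_pos: [540.1, -24.7, 147.6]
orientation: [-0.021, 0.942, 0.061, 0.33]
force: [1.1, -1.2, 1.0]
grip_width: 60.3
grip_force: 0.0
t 18.9 pos [540.1 -24.7 147.6] turn [-0.19  1.44  0.38] shift [  2.5   7.8 159.1] shift now [  6.5   8.4 159. ] F [ 1.14 -1.18  0.99] w 60.3 j [-0.31  0.2   2.24  1.29  0.28 -0.06]
```

```bash

python3 -m jog '[[[0,1.4,0.4,0,0.0078,0,0.06],[0,0,0,0.0003,0,0.02,0.06],[0,0,0,0.0003,0,0.025,0.06],[0,0,0,0.0003,0,0.025,0.06],[0,0,0,0.0003,0,0.02,0.06],[0,0,0,0,0,0,0.06]]]'
python3 goal.py 644.5 -19.8 27.3 40 7
```

```text
t: 19.4
eef_pos: [596.0, -20.0, 80.4]
orientation: [-0.026, 0.938, 0.059, 0.34]
force: [0.4, 0.3, 0.0]
grip_width: 60.3
grip_force: 0.0
t 19.4 pos [596.  -20.   80.4] turn [-0.6   0.16  0.  ] shift [ 2.8  5.7 71.6] shift now [ 3.   6.4 71.5] F [0.38 0.33 0.02] w 60.3 j [-0.26  0.41  2.23  2.13  0.3  -0.88]
```

```bash

python3 -m jog '[[[0,0,0,0.001,0.003,0.01,0.06],[0,0,0,0.001,0.0027,0.01,0.06],[0,0,0,0.0008,0,0.01,0.06],[0,0,0,0,0,0.01,0.06],[0,0,0,0,0,0,0.06],[0,0,0,0,0,0,0.06]]]'
python3 goal.py 644.5 -19.8 27.3 40 7
```

```text
t: 19.9
eef_pos: [622.1, -21.9, 54.3]
orientation: [-0.025, 0.938, 0.059, 0.341]
force: [-0.6, -0.3, 0.1]
grip_width: 59.9
grip_force: 0.0
t 19.9 pos [622.1 -21.9  54.3] turn [-0.57  0.04  0.05] shift [-0.2  0.6 35.1] shift now [-0.1  1.  35.1] F [-0.6  -0.26  0.08] w 59.9 j [-0.25  0.49  2.2   2.27  0.32 -1.02]
```

```bash

python3 -m jog '[[[-0.5,0,0,0,0.0008,0.009,0.06],[0,0,0,0,0,0.009,0.06],[0,0,0,0,0,0.009,0.06],[0,0,0,0,0,0.008,0.06],[0,0,0,0,0,0,0.06],[0,0,0,0,0,0,0.06]]]'
python3 goal.py 644.5 -19.8 27.3 40 7
```

```text
t: 20.4
eef_pos: [644.7, -20.3, 27.5]
orientation: [-0.021, 0.938, 0.058, 0.341]
force: [0.2, 0.4, 0.1]
grip_width: 60.1
grip_force: 0.0
t 20.4 pos [644.7 -20.3  27.5] turn [-0.02  0.02  0.01] shift [-0.2 -0.5  0.1] shift now [-0.2 -0.5  0.1] F [0.23 0.41 0.1 ] w 60.1 j [-0.22  0.57  2.17  2.44  0.34 -1.17]
```

```bash

python3 -m jog '[[[0,0,0,0,0,0,0.025],[0,0,0,0,0,0,0.025],[0,0,0,0,0,0,0.025],[0,0,0,0,0,0,0.025],[0,0,0,0,0,0,0.025]]]'
python3 goal.py 644.5 -19.8 27.3 40 7
python3 -m jog '[[[0,0,0,0.0032,0,-0.0038,0.025],[0,0,0,0.0032,0,-0.0038,0.025],[0,0,0,0.0032,0,-0.0038,0.025],[0,0,0,0,0,-0.012,0.025],[0,0,0,0,0,-0.02,0.025],[0,0,0,0,0,-0.02,0.025],[0,0,0,0,0,-0.02,0.025],[0,0,0,0,0,-0.02,0.025],[0,0,0,0,0,-0.02,0.025],[0,0,0,0,0,0,0.025]]]'
python3 goal.py 424 -336.5 130 40 7
```

```text
t: 20.82
eef_pos: [644.5, -20.5, 28.1]
orientation: [-0.021, 0.938, 0.057, 0.342]
force: [-3.9, -1.0, 5.9]
grip_width: 34.3
grip_force: 59.6
t 20.82 pos [644.5 -20.5  28.1] turn [ 0.01 -0.04 -0.  ] shift [-0.5 -0.7  0.7] shift now [-0.5 -0.7  0.7] F [-3.86 -1.02  5.92] w 34.3 j [-0.22  0.56  2.18  2.44  0.34 -1.17]
t: 21.65
eef_pos: [571.2, -29.3, 129.6]
orientation: [-0.02, 0.938, 0.058, 0.342]
force: [-0.7, 0.1, -0.5]
grip_width: 34.9
grip_force: 59.9
t 21.65 pos [571.2 -29.3 129.6] turn [ 0.06 -0.02  0.14] shift [-140.4  287.  -118.3] shift now [-141.   286.7 -118. ] F [-0.73  0.1  -0.53] w 34.9 j [-0.3   0.28  2.23  1.64  0.26 -0.4 ]
```

```bash

python3 -m jog '[[[0,0,0,-0.004,0.0265,-0.004,0.025],[0,0,0,-0.005,0.0265,-0.005,0.025],[0,0,0,-0.009,0.026,-0.008,0.025],[0,0,0,-0.009,0.026,-0.008,0.025],[0,0,0,-0.012,0.026,-0.01,0.025],[0,0,0,-0.012,0.026,-0.01,0.025],[0,0,0,-0.014,0.026,-0.012,0.025],[0,0,0,-0.014,0.026,-0.012,0.025],[0,0,0,-0.014,0.026,-0.012,0.025],[0,0,0,-0.014,0.026,-0.012,0.025]]]'
python3 -m jog '[[[0,0,0,-0.016,0.013,-0.013,0.025],[0,0,0,-0.016,0.013,-0.012,0.025],[0,0,0,0,0,0,0.025],[0,0,0,0,0,0,0.025]]]'
python3 goal.py 424 -336.5 70 40 7
python3 - <<'E'
from h import *
c=camera("scene");save("s3.png",cv2.resize(c["image"][60:260,120:340],None,fx=2.7,fy=2.7))
E
```

```text
t: 22.48
eef_pos: [464.3, -307.3, 130.2]
orientation: [-0.021, 0.938, 0.057, 0.342]
force: [0.1, -0.1, -2.1]
grip_width: 34.7
grip_force: 60.2
t: 22.82
eef_pos: [427.5, -338.2, 128.8]
orientation: [-0.02, 0.938, 0.056, 0.342]
force: [0.2, 0.1, -1.8]
grip_width: 34.3
grip_force: 60.3
t 22.82 pos [ 427.5 -338.2  128.8] turn [ 0.11 -0.09 -0.12] shift [-40.3  -2.1  42.9] shift now [-40.3  -2.1  42.9] F [ 0.24  0.12 -1.75] w 34.3 j [-1.19  0.35  2.08  1.03  0.81 -0.52]
```

View pics/s3.png

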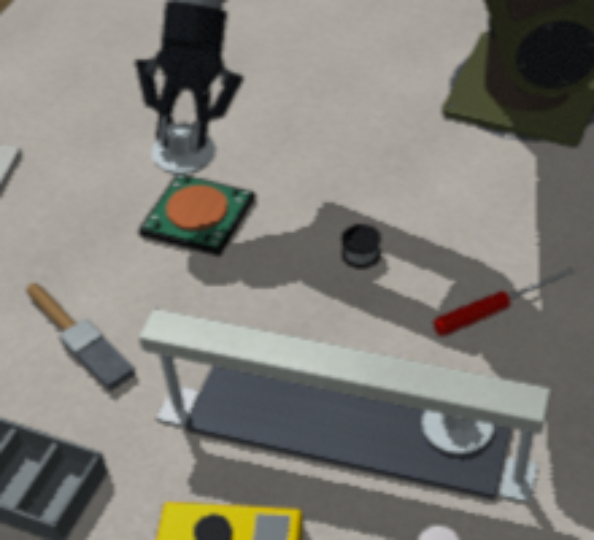

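The sink is held level near the pad at (185,150). I'll lower it to just above the pad and measure flange against pad.

```bash

python3 -m jog '[[[0,0,0,-0.012,-0.0005,0.0125,0.025],[0,0,0,-0.012,-0.0005,0.0125,0.025],[0,0,0,-0.012,-0.0005,0.0125,0.025],[0,0,0,-0.012,-0.0005,0.0125,0.025],[0,0,0,0,0,0,0.025],[0,0,0,0,0,0,0.025]]]'
python3 goal.py 423.6 -336 50 40 7
python3 - <<'E'
from h import *
for n in("top","scene"):
    c=camera(n);P=cloud(c);g=cv2.cvtColor(c["image"],cv2.COLOR_RGB2GRAY);X,Y,Z=P[...,0],P[...,1],P[...,2]
    s=readout.observe()["eef_pos"];zf=s[2]-28.1+20
    m=((np.hypot(X-s[0]+12,Y-s[1])<60)&(abs(Z-zf)<7)).astype(np.uint8)
    k=np.vstack([q for q in cv2.findContours(m,0,1)[0]]);h=cv2.convexHull(k);e=cv2.fitEllipse(h);(x,y),rad=cv2.minEnclosingCircle(h)
    print(n,"zf",zf.round(1),"med z",np.median(Z[m>0]),m.sum(),"ell",e,cast(c,*e[0],zf).round(1),"circ",cast(c,x,y,zf).round(1),rad)
    pm=P[m>0]
    A=np.c_[pm[:,:2],np.ones(len(pm))];print(" tilt slopes",np.linalg.lstsq(A,pm[:,2],rcond=None)[0][:2].round(3))
    u,v=int(x),int(y);save("z%s.png"%n,cv2.resize(c["image"][max(0,v-45):v+45,max(0,u-60):u+60],None,fx=4,fy=4))
a,b=cv2.imread("pics/ztop.png"),cv2.imread("pics/zscene.png");h=min(len(a),len(b));cv2.imwrite("pics/z4.png",cv2.resize(np.hstack([a[:h],b[:h]]),(800,300)))
E
```

```text
t: 23.37
eef_pos: [423.4, -333.2, 59.4]
orientation: [-0.023, 0.938, 0.057, 0.341]
force: [0.4, 1.0, -1.7]
grip_width: 34.6
grip_force: 60.3
t 23.37 pos [ 423.4 -333.2   59.4] turn [-0.18 -0.01 -0.06] shift [-6.1  2.8  7.1] shift now [-6.1  2.8  7.1] F [ 0.36  0.99 -1.67] w 34.6 j [-1.2   0.49  2.16  1.22  0.73 -0.8 ]
top zf 52.1 med z 50.932759930453834 363 ell ((373.887939453125, 262.6669006347656), (30.103731155395508, 31.38706398010254), 116.62979888916016) [ 412.5 -334.5   52.1] circ [ 411.8 -334.6   52.1] 15.721185684204102
 tilt slopes [-0.008  0.005]
scene zf 52.6 med z 51.13078382065396 171 ell ((191.45704650878906, 130.44229125976562), (15.575835227966309, 22.410953521728516), 84.17068481445312) [ 420.2 -336.    52.6] circ [ 420.4 -335.7   52.6] 11.068072319030762
 tilt slopes [0.022 0.005]
```

View pics/z4.png

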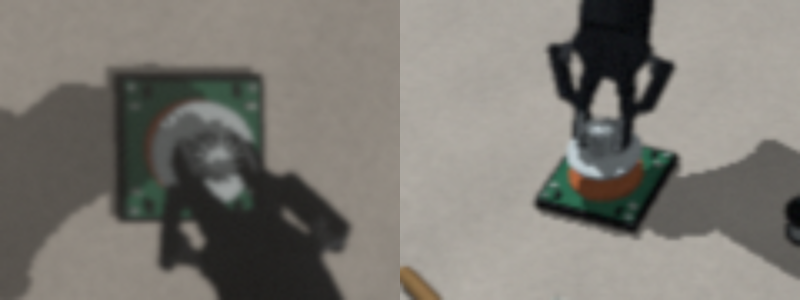

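The top view gives the sink centre at (412.2,-334.5), so the offset from the TCP is as expected and only about 3 mm in -y is needed. It hangs level. I'll lower it.

```bash

python3 -m jog '[[[-0.2,0,0,-0.004,0.0014,0.005,0.025],[0,0,0,-0.004,0.0014,0.005,0.025],[0,0,0,-0.004,0,0.005,0.025],[0,0,0,0,0,0,0.025],[0,0,0,0,0,0,0.025]]]'
python3 goal.py 423.2 -336.2 37 40 7
```

```text
t: 23.88
eef_pos: [424.0, -337.9, 41.7]
orientation: [-0.019, 0.938, 0.057, 0.342]
force: [0.1, -0.1, -1.4]
grip_width: 34.7
grip_force: 60.3
t 23.88 pos [ 424.  -337.9   41.7] turn [ 0.25 -0.05  0.06] shift [-3.5 -1.8  3.3] shift now [-3.5 -1.8  3.3] F [ 0.05 -0.1  -1.37] w 34.7 j [-1.2   0.53  2.17  1.29  0.71 -0.88]
```

```bash

python3 -m jog '[[[0.2,0,0,-0.0033,-0.0016,0.003,0.025],[0,0,0,0,0,0,0.025],[0,0,0,0,0,0,0.025]]]'
python3 -m jog '[[[0,0,0,-0.0006,0,0.0008,0.025],[0,0,0,0,0,0,0.025]]]'
python3 -m jog '[[[0,0,0,-0.0006,0,0.0008,0.025],[0,0,0,0,0,0,0.025]]]'
python3 goal.py 423.2 -336.2 36 40 7
```

```text
t: 24.13
eef_pos: [422.7, -336.2, 36.7]
orientation: [-0.021, 0.938, 0.057, 0.342]
force: [0.3, 0.0, -1.0]
grip_width: 34.4
grip_force: 60.3
t: 24.3
eef_pos: [422.9, -336.3, 36.1]
orientation: [-0.021, 0.938, 0.057, 0.342]
force: [-2.6, -0.4, 4.1]
grip_width: 34.4
grip_force: 61.2
t: 24.47
eef_pos: [422.9, -336.3, 36.1]
orientation: [-0.02, 0.937, 0.057, 0.343]
force: [-9.4, 0.4, 13.6]
grip_width: 34.5
grip_force: 62.5
t 24.47 pos [ 422.9 -336.3   36.1] turn [ 0.08 -0.16  0.  ] shift [ 0.2 -0.1  0.2] shift now [ 0.2 -0.1  0.2] F [-9.41  0.39 13.58] w 34.5 j [-1.2   0.55  2.17  1.31  0.71 -0.91]
```

Contact came at exactly the expected height. I'll ease back 1.5 mm, open, and draw away.

```bash

python3 -m jog '[[[0,0,0,0.0008,0,-0.001,0.025],[0,0,0,0,0,0,0.025]]]'
python3 -m jog '[[[0,0,0,0,0,0,0.04],[0,0,0,0,0,0,0.05],[0,0,0,0,0,0,0.06],[0,0,0,0,0,0,0.06],[0,0,0,0,0,0,0.06]]]'
python3 -m jog '[[[0,0,0,0.001,0,-0.005,0.06],[0,0,0,0,0,-0.01,0.06],[0,0,0,0,0,-0.02,0.06],[0,0,0,0,0,-0.02,0.06],[0,0,0,0,0,-0.02,0.06],[0,0,0,0,0,-0.02,0.06],[0,0,0,0,0,0,0.06]]]'
python3 -m jog '[[[0,0,0,0,0.03,-0.01,0.06],[0,0,0,0,0.03,-0.01,0.06],[0,0,0,0,0.03,-0.01,0.06],[0,0,0,0,0.03,-0.01,0.06],[0,0,0,0,0,0,0.06]]]'
python3 - <<'E'
from h import *
c=camera("top");save("t5.png",cv2.resize(c["image"][130:310,90:410],None,fx=2.5,fy=2.5));P=cloud(c);g=cv2.cvtColor(c["image"],cv2.COLOR_RGB2GRAY);X,Y,Z=P[...,0],P[...,1],P[...,2]
for n,x0,y0,zf in(("pad",412,-337,28),("plate",620,95.5,20),("tray",407,310,14)):
    m=((np.hypot(X-x0,Y-y0)<58)&(Z>zf-3.5)&(Z<zf+45)&(g>75)).astype(np.uint8)
    k=max(cv2.findContours(m,0,1)[0],key=cv2.contourArea);(x,y),rad=cv2.minEnclosingCircle(k);f=P[(m>0)&(abs(Z-zf)<4)]
    sl=np.linalg.lstsq(np.c_[f[:,:2],np.ones(len(f))],f[:,2],rcond=None)[0][:2]
    print(n,cast(c,x,y,zf).round(1),rad,"z",np.median(f[:,2]).round(1),"slope",sl.round(3),"fins",np.median(P[(m>0)&(Z>zf+25)],0).round(1))
print(readout.observe()["eef_pos"])
E
```

```text
t: 24.63
eef_pos: [422.7, -336.6, 36.1]
orientation: [-0.02, 0.938, 0.057, 0.342]
force: [-4.1, 0.3, 3.2]
grip_width: 34.6
grip_force: 60.8
t: 25.05
eef_pos: [422.9, -336.2, 35.6]
orientation: [-0.021, 0.938, 0.057, 0.341]
force: [0.1, 0.1, -0.1]
grip_width: 60.2
grip_force: 0.0
t: 25.63
eef_pos: [361.8, -345.0, 111.3]
orientation: [-0.019, 0.938, 0.057, 0.342]
force: [0.0, -0.0, -0.1]
grip_width: 60.2
grip_force: 0.0
t: 26.05
eef_pos: [352.2, -474.8, 141.4]
orientation: [-0.015, 0.938, 0.057, 0.342]
force: [0.4, -0.6, 0.3]
grip_width: 59.9
grip_force: 0.0
pad [ 412.5 -337.9   28. ] 15.071836471557617 z 27.7 slope [-0.002 -0.006] fins [ 410.3 -338.5   60.4]
plate [619.8  95.1  20. ] 14.836272239685059 z 19.7 slope [ 0.001 -0.001] fins [619.6  93.8  52.5]
tray [401.3 301.   14. ] 15.173428535461426 z 12.4 slope [-0.002 -0.002] fins [400.5 300.6  44.5]
[ 352.19147634 -470.52885751  140.37116001]
```

View pics/t5.png

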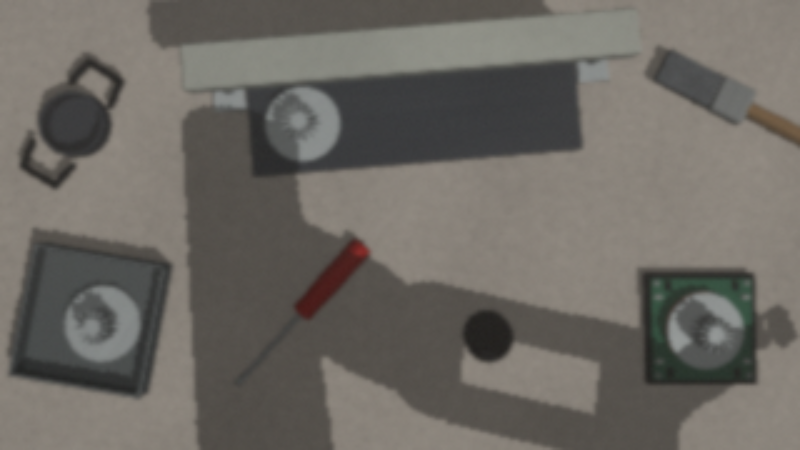

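The three sinks stand level: one on the pad at (706,330), within about 1 mm of its centre, one in the tray at (102,323), and one unmoved on the plate at (303,124). The arm is clear, so I'll hand in.

```bash
python3 -c "
from h import *
print(job.hand_in())"
```

```text
the job is handed in; nothing more can be done
None
```

I handed the job in at about 26 s of the 67 s. The sink at the y≈-131 end of the row tipped when pressed (about 0.15 rad) and now lies flat in the reject tray. The middle sink stands level on the copper pad about 1 mm off centre, the third is unmoved on the plate, and the arm is clear; no verdict was returned, and I stopped pressing once the first one tipped.

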